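# Slide the keeper's flush cover across and stand the grinder in the freed well

## Robot

A 7-joint arm with a two-finger parallel gripper is mounted at the origin on a cart in front of the work surface, level with it; the furniture and walls round the work are solid. World frame = base frame: x ahead of the robot, y to its left, z up, the work surface at z = 0. Lengths are in mm, angles in degrees, forces in N, time in s.
With the tool pointing down it reaches from about 425 to 875 mm from the base axis. Payload 9.9 kg.
Tool frame: the origin (TCP) lies at the very end of the fingers, on their centre line; the grasp point (between the pads) lies 19 mm behind it; z points along the fingers, y is the line along which they close (so a half turn about z gives the same grasp; the last joint's range is limited). The gripper opens to 85 mm and grips with 20 to 120 N. Pads are 22 mm wide; open, the fingers measure 114 mm over their backs; the gripper's body (76 mm by 85 mm) begins 54 mm behind the grasp point. The pads swing forward as they close: fully open they stand 13 mm farther back than shut.
Start: joints at [63.782, 32.985, 1.427, 82.34, -0.859, 64.687, -3.237], TCP at [246.485, -628.39, 231.289] pointing down, gripper open.
Joint ranges: [-157.87, 157.87], [-19.46, 123.44], [-87.15, 90], [11.01, 140.99], [-62.26, 242.26], [9.8, 113.94], [-161.44, 161.44]. Speed limits (degrees/s): [127.2, 127.2, 172.46, 172.46, 180, 180, 180].

## Interface

Orientations are given as a 3x3 rotation matrix whose columns are the frame's x, y, z axes.
In Python, from cell import ctrl gives the robot as it stands. The module is installed in compiled form; this text tells all that it offers.
- The arm moves only by the shell command python3 -m crank 'ROWS' [FORCE]. ROWS is JSON, a list of rows, each a list of 7 numbers: the opening, from 0 (shut) to 1 (fully open), then the shift along the world's x, y, z in cm, then the turn, a rotation vector about the world's x, y, z in degrees. A call has 1 to 10 rows; each row is the pose to reach, as a shift and turn from the pose commanded when the call began; what a row does not reach only later rows make up. A row lasts 1/12 s, in which the tool goes at most 41.7 mm and 7.16 degrees, less where a joint would pass 70% of its speed; a pose out of reach is approached as far as the arm can. A call with a gripper value outside its range is refused whole. The fingers move at their own pace and stop on an object; FORCE is the grip in N (left out, the last holds). Time passes only in rows, so rows that repeat a pose let the fingers close. It gives the time, the measured TCP pose, the force, the opening and the grip force at its end, in the units of the state.
- ctrl.get_obs(): the state, without advancing time (a new reading comes with each control period).
- ctrl.grab_frame(name): name is "scene" or "top" or "wrist"; returns the picture (420x560x3 uint8, red, green, blue); there is no depth.
- ctrl.calibration(name): a dict with "intrinsics" (3x3 intrinsics, pixels), "pose" (4x4, takes a point from camera to world coordinates). Camera axes: x right, y down, z forward; pixel columns grow to the right and rows downward; lengths in mm; the calibration is good to about 2 mm. The wrist camera is an equidistant fisheye: a pixel r from the principal point sees the ray r / f radians off the axis. A picture is of the moment at which its call begins: read the wrist's pose just before it. calibration takes no time and is no camera call; for the wrist camera it gives the pose at the moment of the call.
- ctrl.sign_off(): hands the job in; it is judged then, once.
The state is a dict: "time_s": time; "q": joint angles; "joint_velocities": joint speeds; "effort": joint torques, N m; "eef_pos": TCP position; "tool_rot": TCP orientation; "force": force on the tool from outside, world axes, zero at the start; "wrist_torque": the same for the moment, N m; "finger_gap": finger opening in mm; "gripper_force": force on a finger pad.
Only numpy, scipy, OpenCV 4.12 (cv2) and the standard library are available. Lean on these libraries where they do the work, as an engineer would, in place of code of your own. Each camera call takes 0.05 s, during which the arm holds its last target. There are 200 camera calls.

## Task

Press down on the flat dark cover of the two-well wooden keeper and slide it all the way across, so that it shuts over the lemon; the cover is thin and has no handle, so press only as hard as it takes to move it. Then stand the wooden grinder upright on the floor of the well that this has freed. Leave the lemon in its well and the other things where they are.

Things in the scene. Friction and masses are not known exactly. Their poses are not given: they have to be found in the camera images.
- keeper: Open-topped pale wooden box fixed to the surface, 116 x 210 x 86 mm (x, y, z). Origin: centre of its underside; y along its length, z up. Walls 12, floor 5 mm thick. Two wells along y, each 92 (x) by 90 (y) mm inside, parted by a 6 mm divider 57 mm high. At the start the cover shuts the empty +y well; a lemon lies in the open -y well. More than 20 N from the robot on box or cover breaks it.
- cover (a joint): Flat dark wooden cover with fine pale lines, 91 x 94 x 4 mm, no handle, sliding between the keeper's side walls along its y axis. 0: shuts the +y well, centre at x 0, y +0.046 of the keeper; grows (m) as it moves to -y; 0.092, the end stop: shuts the -y well, centre at y -0.046. Sliding takes about 4.5 N; 9 to 12 N of pressing gives a fingertip enough friction. It stays where it is left.
- over_cover (a point): Point on the keeper at rim height (86 mm above the surface), above the middle of the cover at joint value 0. The cover's top lies 3 to 15 mm below the rim and its way may rise or fall by up to 4 mm in all; both change each time and are not measured: find and follow it by touch. It rides on springs that yield 1 mm per 3 N of pressing and bottom out hard after 5 mm (15 N).
- free_well (a point): Centre of the floor of the keeper's +y well (5 mm above the surface, keeper x 0, y +0.0465), where the grinder shall stand. Thin metal runners for the cover stick out 4 mm from the long walls near the rim, so 84 mm stay free there.
- grinder: Plain turned wooden grinder, an upright cylinder 49 mm in diameter and 130 mm tall, loose, about 0.2 kg. Origin: centre of its underside; z up along its axis.
- lemon: Yellow lemon, 76 x 56 x 55 mm, loose, lying in the -y well of the keeper, lower than the cover. Origin: centre of its underside as it lies at the start.
- green_cap_jar: Spice jar with a green cap, 45 mm in diameter, 97 mm tall, loose bystander. Origin: centre of its underside.
- timer: Egg-shaped steel timer, 53 mm in diameter, 72 mm tall, loose bystander. Origin: centre of its underside.
- garlic: Bulb of garlic, 60 x 57 x 58 mm, loose bystander. Origin: centre of its underside.
- tomato: Red tomato, 62 mm in diameter, 61 mm tall, loose bystander. Origin: centre of its underside.
Mind the look-alikes: they are no part of the job. What is shaped like the grinder but blue or purple is not meant. Several things have the shape of the lemon; the one meant has the colours described above.

How it is judged:
By the outcome, as a careful person would: the job done as asked, in the order asked, and still so for the second after the job is handed in, with the robot touching nothing.
It also fails if it takes over 54 s, if anything falls off the work surface, if the arm or the gripper's body presses on something with over 40 N, if the wrist force passes 120 N, or if a joint passes its speed limit or range.

## Working session

There is one attempt and no reset: what is moved stays moved. The work goes in short steps, Python scripts to look and compute and a shell command to move; the robot and the scene stay as the last step left them, time stands still between calls to the robot, and variables do not carry over. Pictures are saved under pics/ and viewed, at most 10 in all, crops included, and the job is handed in when it is done.

```bash
mkdir -p pics; python3 - <<'E'
from cell import ctrl
import cv2,numpy as np
o=ctrl.get_obs();print(o['time_s'],o['eef_pos'],o['tool_rot'],o['force'],o['finger_gap'])
for n in("scene","top"):
    c=ctrl.calibration(n);print(n,np.round(c["intrinsics"],1).tolist(),np.round(c["pose"],3).tolist())
    cv2.imwrite(f"pics/{n}0.png",ctrl.grab_frame(n)[:,:,::-1])
E
```

```text
0.0 [ 246.32918019 -627.972225    230.44512899] [[ 9.30932099e-01  3.65191780e-01 -6.25352697e-04]
 [ 3.65192314e-01 -9.30930896e-01  1.49688553e-03]
 [-3.55098555e-05 -1.62187279e-03 -9.99998684e-01]] [-0.0730095   0.30119913 -0.40948414] 85.33119446995214
scene [[384.6, 0.0, 278.4], [0.0, 384.6, 206.7], [0.0, 0.0, 1.0]] [[-0.879, -0.235, 0.415, 134.199], [-0.477, 0.396, -0.785, 605.823], [0.02, -0.888, -0.46, 475.133], [0.0, 0.0, 0.0, 1.0]]
top [[501.2, 0.0, 280.0], [0.0, 501.2, 204.3], [0.0, 0.0, 1.0]] [[0.003, -0.981, 0.195, 326.421], [-1.0, -0.008, -0.026, -64.391], [0.027, -0.195, -0.98, 1085.298], [0.0, 0.0, 0.0, 1.0]]
```

View pics/scene0.png

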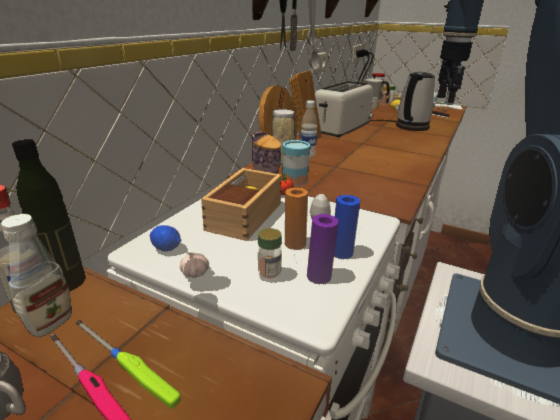

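View pics/top0.png

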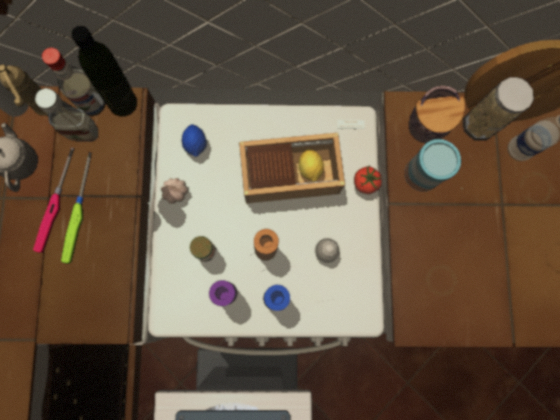

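The top view shows the keeper at about (292,168), with the dark cover on the left (+y) at (270,168) and the yellow lemon in the right well at (312,165). There are three grinder shapes: brown at (266,243), purple at (223,293) and blue at (277,298). The brown wooden one is the one meant. Of the lemon shapes, the yellow one is in the keeper and the blue one is at (194,140). I'll confirm in an enlarged crop.

```bash
cat > h.py <<'E'
import numpy as np,cv2
from cell import ctrl
def ray(n,uv,z):
    c=ctrl.calibration(n);K=c["intrinsics"];T=np.array(c["pose"])
    d=T[:3,:3]@np.linalg.inv(np.array(K))@[uv[0],uv[1],1];o=T[:3,3]
    return o+d*(z-o[2])/d[2]
E
python3 - <<'E'
from h import *
im=cv2.imread("pics/top0.png")
c=im[125:275,175:375];cv2.imwrite("pics/crop.png",cv2.resize(c,None,fx=4,fy=4,interpolation=cv2.INTER_CUBIC))
hsv=cv2.cvtColor(im,cv2.COLOR_BGR2HSV)
m=((hsv[...,1]>70)|(hsv[...,2]<90)).astype(np.uint8)*255
k=m[110:220,232:350]
m2=np.zeros_like(m);m2[110:220,232:350]=k
cs,_=cv2.findContours(m2,cv2.RETR_EXTERNAL,cv2.CHAIN_APPROX_NONE)
b=max(cs,key=cv2.contourArea);r=cv2.minAreaRect(b);print(r)
for p in cv2.boxPoints(r):print(p,ray("top",p,86).round(1))
E
```

```text
((291.947265625, 167.24081420898438), (61.970130920410156, 101.43640899658203), 84.61068725585938)
[238.54306 141.1563 ] [658.5  -4.2  86. ]
[339.5311  131.62914] [ 682.  -215.6   86. ]
[345.35147 193.32533] [ 549.3 -224.9   86. ]
[244.36343 202.8525 ] [527.6 -18.5  86. ]
```

View pics/crop.png

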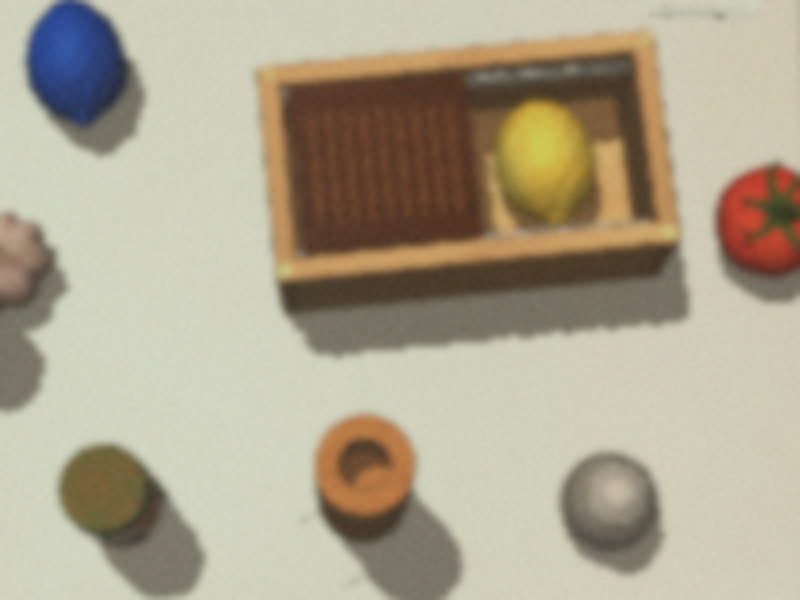

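The crop confirms it: the brown wooden grinder's top ring is at (365,464), the keeper's rim corners are at (260,70), (650,33), (678,238) and (280,278), the cover is on the left and the yellow lemon on the right.

```bash
python3 - <<'E'
from h import *
f=lambda u,v:(u/4+175-.4,v/4+125-.4)
P=np.array([ray("top",f(*p),86) for p in [(260,68),(651,33),(678,240),(282,279)]])
print(P.round(1).tolist())
c=P.mean(0);y=(P[0]+P[3]-P[1]-P[2]);L=np.linalg.norm(y)/2;y/=np.linalg.norm(y);x=P[0]+P[1]-P[2]-P[3];W=np.linalg.norm(x)/2
x/=np.linalg.norm(x)
print("c",c,"L,W",L,W,"yaw",np.degrees(np.arctan2(-y[0],y[1])),np.degrees(np.arctan2(x[1],x[0])))
g=ray("top",f(365,464),130);print("grinder",g)
print("jar",ray("top",f(104,488),97),"timer",ray("top",f(610,500),50))
a=np.radians((np.degrees(np.arctan2(-y[0],y[1]))))
ky=np.array([-np.sin(a),np.cos(a)])
print("cover",c[:2]+46*ky,"end",c[:2]-46*ky,"ky",ky)
im=cv2.imread("pics/scene0.png");h=cv2.cvtColor(im,cv2.COLOR_BGR2HSV)[180:260,280:312]
m=((h[...,0]<18)&(h[...,1]>120)).astype(np.uint8)
n,l,s,ce=cv2.connectedComponentsWithStats(m);i=1+np.argmax(s[1:,4]);print(s[i],ce[i])
E
```

```text
[[657.5, -6.4, 86.0], [679.2, -210.9, 86.0], [567.7, -222.7, 86.0], [545.3, -19.7, 86.0]]
c [ 612.42034921 -114.94019501   86.        ] L,W 204.90983508413373 112.58557687991168 yaw 6.1707710206338255 6.393562713184253
grinder [445.37309045 -62.87423006 130.        ]
jar [436.77296329  65.52951228  97.        ] timer [ 437.38986978 -189.94186282   50.        ]
cover [607.47570877 -69.20672225] end [ 617.36498966 -160.67366777] ky [-0.10749218  0.99420593]
[   0    0   32   69 1536] [15.38932292 30.29166667]
```

```bash
python3 -m crank '[[0,20.4,32.8,0,0,0,-15],[0,20.4,32.8,0,0,0,-15],[0,20.4,32.8,0,0,0,-15],[0,20.4,32.8,0,0,0,-15],[0,20.4,32.8,0,0,0,-15],[0,20.4,32.8,0,0,0,-15],[0,20.4,32.8,0,0,0,-15],[0,20.4,32.8,0,0,0,-15],[0,20.4,32.8,0,0,0,-15],[0,20.4,32.8,0,0,0,-15]]' 30
```

```text
time_s: 0.93
eef_pos: [454.3, -293.5, 231.1]
tool_rot: [[0.993, 0.12, 0.001], [0.12, -0.993, 0.003], [0.002, -0.003, -1.0]]
force: [0.2, 0.3, -0.1]
finger_gap: 0.6
gripper_force: 0.0
```

```bash
python3 -m crank '[[0,15.5,22.7,-2,0,0,0],[0,15.5,22.7,-2,0,0,0],[0,15.5,22.7,-2,0,0,0],[0,15.5,22.7,-2,0,0,0],[0,15.5,22.7,-10,0,0,0],[0,15.5,22.7,-10,0,0,0],[0,15.5,22.7,-10,0,0,0],[0,15.5,22.7,-10,0,0,0],[0,15.5,22.7,-10,0,0,0],[0,15.5,22.7,-10,0,0,0]]'; python3 - <<'E'
from h import *
o=ctrl.get_obs();print(o['eef_pos'],o['force'],o['joint_velocities'].round(2) if hasattr(o['joint_velocities'],'round') else 0)
cv2.imwrite("pics/w1.png",ctrl.grab_frame("wrist")[:,:,::-1]);c=ctrl.calibration("wrist");print(c)
E
```

```text
time_s: 1.77
eef_pos: [605.0, -73.4, 130.5]
tool_rot: [[0.994, 0.113, -0.002], [0.113, -0.994, -0.0], [-0.002, 0.0, -1.0]]
force: [0.2, -0.2, 0.5]
finger_gap: -0.3
gripper_force: 0.0
[604.98169123 -73.37597151 130.5112794 ] [ 0.22785525 -0.19961566  0.52551634] [ 1.78 -2.14  1.54 -0.01  0.25  0.32  0.22]
{'intrinsics': array([[325.1922621 ,   0.        , 283.90479538],
       [  0.        , 325.1922621 , 214.28689714],
       [  0.        ,   0.        ,   1.        ]]), 'pose': array([[ 1.11620461e-01, -9.56461814e-01, -2.69669557e-01,
         6.73805837e+02],
       [-9.93750782e-01, -1.07293751e-01, -3.07804287e-02,
        -6.73208178e+01],
       [ 5.06446274e-04,  2.71420059e-01, -9.62460854e-01,
         2.73443204e+02],
       [ 0.00000000e+00,  0.00000000e+00,  0.00000000e+00,
         1.00000000e+00]])}
```

View pics/w1.png

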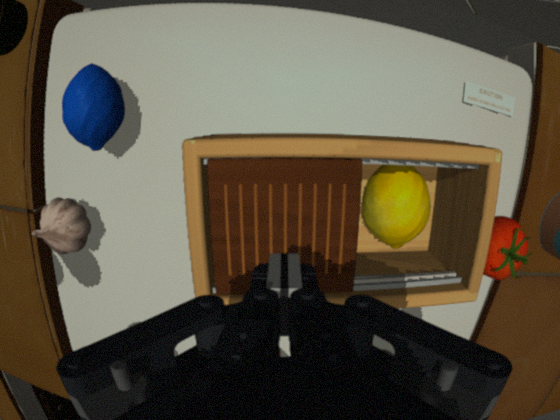

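The wrist view shows the cover from x=207 to 360, the keeper's outer rim corners at (185,140), (500,149) and (483,301), the lemon at (397,205), and the fingertip above the cover at (285,258).

```bash
cat >> h.py <<'E'
def wray(c,uv,z):
    K=np.array(c["intrinsics"]);T=np.array(c["pose"]);d=np.array([uv[0]-K[0,2],uv[1]-K[1,2]])/K[0,0];t=np.linalg.norm(d)
    v=T[:3,:3]@np.r_[np.sin(t)*d/t,np.cos(t)];return T[:3,3]+v*(z-T[2,3])/v[2]
E
python3 - <<'E'
from h import *
c=ctrl.calibration("wrist")
P=np.array([wray(c,p,86) for p in [(185,140),(500,149),(483,301)]]);print(P.round(1))
print(np.linalg.norm(P[0]-P[1]),np.linalg.norm(P[1]-P[2]),"c",(P[0]+P[2])/2,"yaw",np.degrees(np.arctan2(-(P[0]-P[1])[0],(P[0]-P[1])[1])))
for p in [(207,225),(360,225),(285,258)]:print(wray(c,p,78).round(1))
print(ctrl.get_obs()['eef_pos'])
E
```

```text
[[ 660.   -10.3   86. ]
 [ 682.8 -212.7   86. ]
 [ 569.  -234.8   86. ]]
203.68212824340003 115.96665273167582 c [ 614.50015993 -122.5305914    86.        ] yaw 6.437588831326268
[606.4 -25.3  78. ]
[ 617.4 -123.    78. ]
[589.6 -77.6  78. ]
[605.09740503 -74.73574406 131.47686723]
```

```bash
python3 -m crank '[[0,0.2,0.2,-2,0,0,0],[0,0.2,0.2,-4,0,0,0],[0,0.2,0.2,-4.2,0,0,0],[0,0.2,0.2,-4.2,0,0,0],[0,0.2,0.2,-4.4,0,0,0],[0,0.2,0.2,-4.5,0,0,0],[0,0.2,0.2,-4.6,0,0,0],[0,0.2,0.2,-4.6,0,0,0]]'
```

```text
time_s: 2.48
eef_pos: [607.7, -71.6, 86.0]
tool_rot: [[0.994, 0.112, 0.001], [0.112, -0.994, -0.0], [0.001, 0.0, -1.0]]
force: [0.3, 0.1, 1.1]
finger_gap: -0.0
gripper_force: 0.0
```

```bash
python3 -m crank '[[0,0,0,-0.1,0,0,0],[0,0,0,-0.2,0,0,0],[0,0,0,-0.3,0,0,0],[0,0,0,-0.3,0,0,0]]'
```

```text
time_s: 2.82
eef_pos: [607.5, -71.3, 82.2]
tool_rot: [[0.994, 0.112, -0.0], [0.112, -0.994, 0.0], [-0.0, -0.0, -1.0]]
force: [0.4, -0.3, 0.2]
finger_gap: 0.1
gripper_force: 0.2
```

```bash
python3 -m crank '[[0,0,0,-0.1,0,0,0],[0,0,0,-0.2,0,0,0],[0,0,0,-0.2,0,0,0],[0,0,0,-0.2,0,0,0]]'
```

```text
time_s: 3.15
eef_pos: [607.5, -71.3, 80.5]
tool_rot: [[0.994, 0.112, 0.0], [0.112, -0.994, 0.0], [0.0, -0.0, -1.0]]
force: [-0.8, 1.0, 4.1]
finger_gap: 0.2
gripper_force: 2.3
```

```bash
python3 -m crank '[[0,0,0,-0.1,0,0,0],[0,0,0,-0.2,0,0,0],[0,0,0,-0.2,0,0,0],[0,0,0,-0.2,0,0,0]]'
```

```text
time_s: 3.48
eef_pos: [607.6, -71.2, 78.9]
tool_rot: [[0.994, 0.112, 0.0], [0.112, -0.994, 0.0], [0.0, -0.0, -1.0]]
force: [-2.1, 0.4, 9.5]
finger_gap: -0.0
gripper_force: 4.5
```

```bash
python3 -m crank '[[0,0.03,-0.3,-0.03,0,0,0],[0,0.07,-0.6,-0.03,0,0,0],[0,0.1,-0.9,-0.03,0,0,0],[0,0.13,-1.2,-0.03,0,0,0],[0,0.13,-1.2,-0.03,0,0,0]]'
```

```text
time_s: 3.9
eef_pos: [608.9, -83.0, 78.6]
tool_rot: [[0.994, 0.112, 0.0], [0.112, -0.994, 0.001], [0.0, -0.001, -1.0]]
force: [-2.3, 2.3, 9.6]
finger_gap: 0.3
gripper_force: 4.3
```

```bash
python3 -m crank '[[0,0.03,-0.3,-0.03,0,0,0],[0,0.07,-0.6,-0.04,0,0,0],[0,0.1,-0.9,-0.05,0,0,0],[0,0.13,-1.2,-0.06,0,0,0],[0,0.17,-1.5,-0.06,0,0,0]]'; python3 - <<'E'
from h import *
cv2.imwrite("pics/w2.png",ctrl.grab_frame("wrist")[:,:,::-1])
E
```

```text
time_s: 4.32
eef_pos: [610.5, -97.2, 77.9]
tool_rot: [[0.994, 0.113, 0.0], [0.113, -0.994, 0.001], [0.0, -0.001, -1.0]]
force: [-3.2, 3.3, 8.4]
finger_gap: 0.3
gripper_force: 4.5
```

View pics/w2.png

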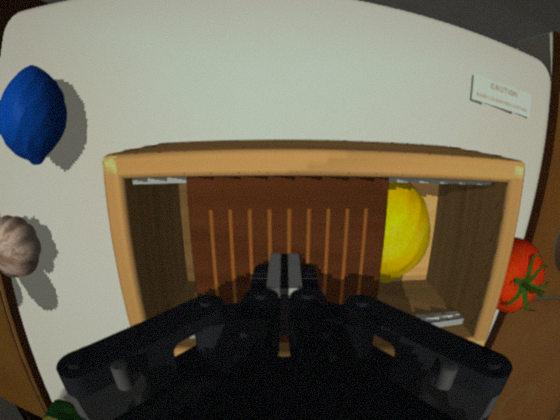

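The cover is moving with the finger: its left edge is at 187 px and a gap has opened behind it. Its way falls by about 0.045 per mm.

```bash
python3 -m crank '[[0,0.02,-0.3,-0.05,0,0,0],[0,0.04,-0.6,-0.07,0,0,0],[0,0.06,-0.9,-0.09,0,0,0],[0,0.09,-1.2,-0.1,0,0,0],[0,0.12,-1.5,-0.12,0,0,0],[0,0.15,-1.8,-0.13,0,0,0],[0,0.18,-2.1,-0.14,0,0,0]]'
```

```text
time_s: 4.95
eef_pos: [612.7, -118.2, 76.8]
tool_rot: [[0.994, 0.113, 0.001], [0.113, -0.994, 0.001], [0.001, -0.001, -1.0]]
force: [-2.7, 4.5, 10.5]
finger_gap: 0.3
gripper_force: 5.0
```

```bash
python3 -m crank '[[0,0.02,-0.3,-0.01,0,0,0],[0,0.05,-0.6,-0.02,0,0,0],[0,0.08,-0.9,-0.04,0,0,0],[0,0.11,-1.2,-0.05,0,0,0],[0,0.15,-1.5,-0.06,0,0,0],[0,0.18,-1.8,-0.08,0,0,0],[0,0.21,-2.1,-0.09,0,0,0],[0,0.25,-2.4,-0.1,0,0,0]]'
```

```text
time_s: 5.62
eef_pos: [615.4, -142.2, 75.8]
tool_rot: [[0.994, 0.113, 0.001], [0.113, -0.994, 0.001], [0.001, -0.001, -1.0]]
force: [-2.2, 4.0, 10.4]
finger_gap: 0.1
gripper_force: 4.9
```

```bash
python3 -m crank '[[0,0.02,-0.3,-0.01,0,0,0],[0,0.05,-0.6,-0.02,0,0,0],[0,0.08,-0.9,-0.04,0,0,0],[0,0.11,-1.2,-0.05,0,0,0],[0,0.15,-1.5,-0.06,0,0,0],[0,0.18,-1.8,-0.08,0,0,0],[0,0.2,-2.0,-0.09,0,0,0]]'; python3 -m crank '[[0,0.02,-0.15,0,0,0,0],[0,0.03,-0.3,-0.01,0,0,0],[0,0.04,-0.4,-0.01,0,0,0]]'
```

```text
time_s: 6.2
eef_pos: [617.7, -162.0, 74.9]
tool_rot: [[0.994, 0.113, 0.002], [0.113, -0.994, 0.002], [0.002, -0.001, -1.0]]
force: [-0.4, 5.7, 10.6]
finger_gap: -0.1
gripper_force: 5.1
time_s: 6.45
eef_pos: [618.2, -165.5, 74.8]
tool_rot: [[0.994, 0.113, 0.002], [0.113, -0.994, 0.002], [0.002, -0.002, -1.0]]
force: [-1.1, 6.3, 10.4]
finger_gap: 0.1
gripper_force: 4.8
```

```bash
python3 -m crank '[[0,0.02,-0.15,0,0,0,0],[0,0.03,-0.3,-0.01,0,0,0],[0,0.04,-0.4,-0.01,0,0,0]]';python3 -m crank '[[0,0,0,0.5,0,0,0],[0,0,0,2,0,0,0],[0,-2,3,6,0,0,0],[0,-4,4,8,0,0,0],[0,-4,4,8,0,0,0],[0,-4,4,8,0,0,0]]'; python3 - <<'E'
from h import *
cv2.imwrite("pics/w3.png",ctrl.grab_frame("wrist")[:,:,::-1]);o=ctrl.get_obs();print(o['eef_pos'])
import json;c=ctrl.calibration("wrist");np.savez("w3.npz",intrinsics=c["intrinsics"],pose=c["pose"])
E
```

```text
time_s: 6.7
eef_pos: [618.6, -169.5, 74.8]
tool_rot: [[0.994, 0.113, 0.002], [0.113, -0.994, 0.002], [0.002, -0.002, -1.0]]
force: [-0.9, 5.9, 10.0]
finger_gap: 0.0
gripper_force: 4.7
time_s: 7.2
eef_pos: [577.8, -130.8, 155.7]
tool_rot: [[0.994, 0.113, 0.003], [0.113, -0.994, -0.0], [0.003, 0.001, -1.0]]
force: [1.2, 0.7, -0.8]
finger_gap: -0.2
gripper_force: 0.0
[ 577.7696991  -131.53817766  154.41957934]
```

View pics/w3.png

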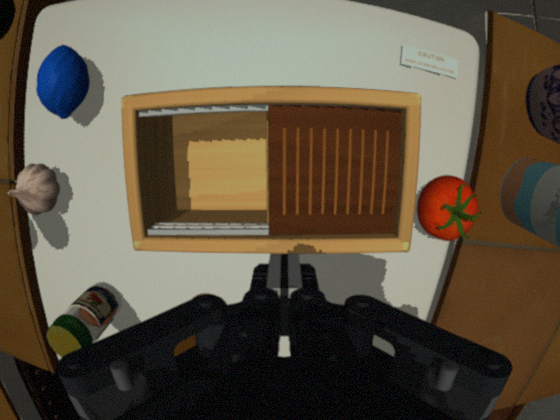

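The cover is fully across: it runs from 268 to 403 px, up against the far wall, and the +y well is free. I'll use the outer rim corners (122,97), (421,93), (410,250) and (133,250) to refine the well centre.

```bash
python3 - <<'E'
from h import *
c=np.load("w3.npz")
P=np.array([wray(c,p,86) for p in [(122,97),(421,93),(410,250),(133,250)]]);print(P.round(1))
y=P[0]+P[3]-P[1]-P[2];m=P.mean(0);print(m,np.linalg.norm(y)/2,np.linalg.norm(P[0]+P[1]-P[2]-P[3])/2,np.degrees(np.arctan2(-y[0],y[1])))
y/=np.linalg.norm(y);print("well",m+46.5*y)
# inner edges of +y well at rim height: left wall inner x=137, cover edge is 92 away
for p in [(138,172),(128,172),(268,172)]:print(p,wray(c,p,86 if p[0]<200 else 76).round(1))
E
```

```text
[[ 658.7  -10.1   86. ]
 [ 682.5 -213.2   86. ]
 [ 571.  -226.    86. ]
 [ 547.1  -21.    86. ]]
[ 614.833728   -117.57221233   86.        ] 205.44522729176046 112.22215369002303 6.665119898624896
well [609.43665433 -71.38648297  86.        ]
(138, 172) [606.6 -26.1  86. ]
(128, 172) [606.  -18.1  86. ]
(268, 172) [ 613.5 -117.    76. ]
```

```bash
python3 -m crank '[[0,0,0,2,0,0,0],[0.5,-5,3,2.5,0,0,0],[1,-13.2,6.8,2.5,0,0,0],[1,-13.2,6.8,2.5,0,0,0],[1,-13.2,6.8,2.5,0,0,0],[1,-13.2,6.8,2.5,0,0,0],[1,-13.2,6.8,2.5,0,0,0],[1,-13.2,6.8,2.5,0,0,0]]'; python3 - <<'E'
from h import *
o=ctrl.get_obs();print(o['eef_pos']);cv2.imwrite("pics/w4.png",ctrl.grab_frame("wrist")[:,:,::-1])
E
```

```text
time_s: 7.92
eef_pos: [446.7, -64.1, 178.4]
tool_rot: [[0.994, 0.111, 0.0], [0.111, -0.994, -0.0], [0.0, 0.0, -1.0]]
force: [0.5, 0.2, 0.5]
finger_gap: 83.1
gripper_force: 0.0
[446.67709402 -64.11594193 178.44054065]
```

View pics/w4.png

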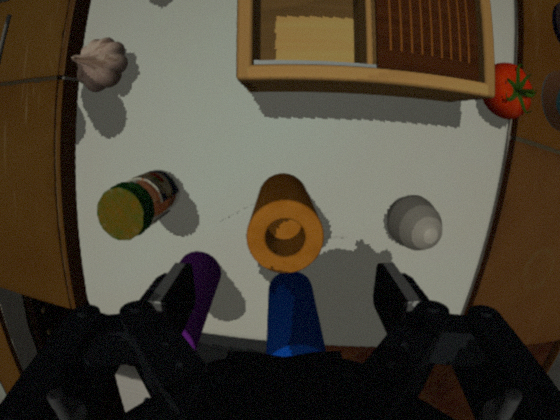

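The wrist view shows the brown grinder's ring at (285,232) between the fingers, with the purple and blue ones nearer the robot. I'll check the offset and the clearance.

```bash
python3 - <<'E'
from h import *
c=ctrl.calibration("wrist");print("grinder",wray(c,(285,232),130))
print("purple",ray("top",(223,293),130),"blue",ray("top",(277,298),130),ctrl.get_obs()['eef_pos'])
E
```

```text
grinder [451.03476359 -64.75479646 130.        ]
purple [346.2532091   16.46909197 130.        ] blue [337.39646435 -84.69032779 130.        ] [446.87093945 -64.17946302 178.45775032]
```

```bash
python3 -m crank '[[1,0.25,0,-3,0,0,0],[1,0.25,0,-6,0,0,0],[1,0.25,0,-8.5,0,0,0],[1,0.25,0,-8.9,0,0,0],[1,0.25,0,-8.9,0,0,0],[0.5,0.25,0,-8.9,0,0,0],[0,0.25,0,-8.9,0,0,0],[0,0.25,0,-8.9,0,0,0],[0,0.25,0,-8.9,0,0,0],[0,0.25,0,-8.9,0,0,0]]' 30
```

```text
time_s: 8.8
eef_pos: [449.1, -63.4, 91.3]
tool_rot: [[0.994, 0.112, 0.003], [0.112, -0.994, -0.0], [0.003, 0.0, -1.0]]
force: [-0.7, 0.2, 5.6]
finger_gap: 48.4
gripper_force: 30.0
```

```bash
python3 -m crank '[[0,0,0,1,0,0,0],[0,0,0,4,0,0,0],[0,0,0,8,0,0,0],[0,0,0,12,0,0,0],[0,0,0,12,0,0,0]]' 35; python3 -m crank '[[0,3,-0.1,0,0,0,0],[0,7,-0.3,0,0,0,0],[0,11,-0.5,0,0,0,0],[0,14,-0.7,0,0,0,0],[0,15.9,-0.7,0,0,0,0],[0,15.9,-0.7,0,0,0,0],[0,15.9,-0.7,0,0,0,0]]'; python3 - <<'E'
from h import *
a=ctrl.grab_frame("wrist")[:,:,::-1];b=ctrl.grab_frame("scene")[:,:,::-1]
b=cv2.resize(b[80:290,150:430],(560,420))
cv2.imwrite("pics/w5.png",cv2.resize(np.hstack([a,b]),(800,300)))
E
```

```text
time_s: 9.22
eef_pos: [451.3, -63.7, 217.1]
tool_rot: [[0.994, 0.111, 0.011], [0.111, -0.994, -0.001], [0.011, 0.002, -1.0]]
force: [1.5, -0.8, -2.1]
finger_gap: 48.1
gripper_force: 37.3
time_s: 9.8
eef_pos: [607.4, -70.2, 209.9]
tool_rot: [[0.994, 0.112, -0.0], [0.112, -0.994, 0.0], [-0.0, -0.0, -1.0]]
force: [-1.6, -0.6, -1.7]
finger_gap: 48.2
gripper_force: 37.3
```

View pics/w5.png

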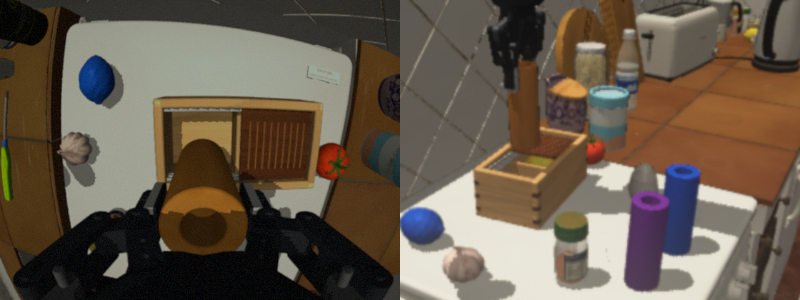

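The grinder is held upright over the free well, and the lemon shows only under the cover, through the gap above the divider. I'll lower it now.

```bash
python3 -m crank '[[0,0,0,-2,0,0,0],[0,0,0,-4,0,0,0],[0,0,0,-6,0,0,0],[0,0,0,-8,0,0,0],[0,0,0,-10,0,0,0],[0,0,0,-10.8,0,0,0],[0,0,0,-10.8,0,0,0]]'; python3 -m crank '[[0,0,0,-0.1,0,0,0],[0,0,0,-0.2,0,0,0],[0,0,0,-0.3,0,0,0],[0,0,0,-0.3,0,0,0]]'
```

```text
time_s: 10.48
eef_pos: [605.2, -70.3, 100.7]
tool_rot: [[0.994, 0.112, -0.003], [0.112, -0.994, 0.0], [-0.003, -0.001, -1.0]]
force: [0.5, -0.4, -2.5]
finger_gap: 48.3
gripper_force: 37.3
time_s: 10.82
eef_pos: [607.5, -70.4, 99.8]
tool_rot: [[0.994, 0.112, 0.001], [0.112, -0.994, -0.0], [0.001, 0.0, -1.0]]
force: [-0.7, -0.1, -1.9]
finger_gap: 48.3
gripper_force: 37.3
```

```bash
python3 -m crank '[[0,0,0,-0.1,0,0,0],[0,0,0,-0.2,0,0,0],[0,0,0,-0.2,0,0,0]]'; python3 -m crank '[[0,0,0,-0.1,0,0,0],[0,0,0,-0.15,0,0,0],[0,0,0,-0.15,0,0,0]]'
```

```text
time_s: 11.07
eef_pos: [607.0, -70.4, 96.9]
tool_rot: [[0.994, 0.112, -0.0], [0.112, -0.994, 0.0], [-0.0, -0.0, -1.0]]
force: [0.4, 0.2, -3.1]
finger_gap: 48.0
gripper_force: 37.3
time_s: 11.32
eef_pos: [607.6, -70.4, 96.4]
tool_rot: [[0.994, 0.112, 0.001], [0.112, -0.994, 0.0], [0.001, 0.0, -1.0]]
force: [-2.4, -0.1, 7.9]
finger_gap: 48.3
gripper_force: 38.3
```

```bash
python3 -m crank '[[0,0,0,0.05,0,0,0],[0.65,0,0,0.05,0,0,0],[0.75,0,0,0.05,0,0,0],[1,0,0,0.05,0,0,0],[1,0,0,0.05,0,0,0],[1,0,0,0.05,0,0,0],[1,0,0,0.05,0,0,0]]'; python3 -m crank '[[1,0,0,1,0,0,0],[1,0,0,4,0,0,0],[1,0,0,8,0,0,0],[1,0,0,12,0,0,0],[1,-4,0,12,0,0,0],[1,-8,0,12,0,0,0],[1,-10,0,12,0,0,0],[1,-10,0,12,0,0,0],[1,-10,0,12,0,0,0]]'; python3 - <<'E'
from h import *
a=ctrl.grab_frame("wrist")[:,:,::-1];b=ctrl.grab_frame("scene")[:,:,::-1]
b=cv2.resize(b[80:290,150:430],(560,420))
cv2.imwrite("pics/w6.png",cv2.resize(np.hstack([a,b]),(800,300)))
E
```

```text
time_s: 11.9
eef_pos: [607.1, -70.4, 95.8]
tool_rot: [[0.994, 0.112, -0.0], [0.112, -0.994, 0.0], [-0.0, -0.0, -1.0]]
force: [-0.5, -0.3, -0.6]
finger_gap: 85.4
gripper_force: 0.0
time_s: 12.65
eef_pos: [506.6, -70.5, 217.2]
tool_rot: [[0.994, 0.111, 0.002], [0.111, -0.994, -0.0], [0.002, 0.0, -1.0]]
force: [1.6, -0.1, 0.5]
finger_gap: 85.4
gripper_force: 0.0
```

View pics/w6.png

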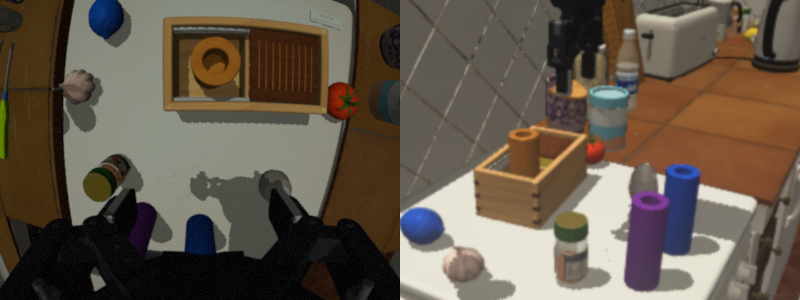

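The grinder stands upright in the free well, with its ring at (214,62) in the left image. The cover is shut over the lemon, the bystanders haven't moved, and the gripper is clear.

```bash
python3 -c "
from cell import ctrl;print(ctrl.sign_off())"
```

```text
the job is handed in; nothing more can be done
None
```

The job is handed in at about 13 s of the 54 s allowed: the cover is shut over the lemon, the wooden grinder stands upright in the freed well, and in the last pictures everything else is where it was.

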